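# Take the knurled nut off the plate press

## Task

Unscrew the round knurled nut from its stud on the plate press (about a quarter turn anticlockwise frees it), lift it off without pulling it by force while it is still on the thread, and set it down gently, flat, inside the shallow round metal dish; let go of it. Leave the wing nut on the other stud alone.

Things in the scene. Friction and masses are not known exactly. Their poses are not given: they have to be found in the camera images.
- knurled_nut_center (a point): Centre of the round steel nut with ribbed rim: 40 mm diameter, 26 mm tall (13 mm each way from here), 120 g, z up its axis. On one of the press's two studs (either), top 66 mm above the worktop. Grip across its diameter from any side. Turned anticlockwise seen from above it rises 2.5 mm per rad and is free from 60 to 140 degrees: turn about 80, then lift 35 mm or more before moving sideways.
- wing_nut_center (a point): On the axis of the steel wing nut, 13 mm above its underside: a 33 mm hub with two upright flat wings, 82 mm across and 30 mm tall, on the other stud, 166 mm from the knurled nut. To be left alone.
- plate_press: Fixed press: aluminium base 110 x 215 mm, white 96-well plate under a 36 mm wide bar along its y axis. Origin: centre of the underside, z up. 17 mm studs with two-start right-hand thread at x = 0, y = +83 and -83 mm, ending 66 mm above the worktop; the nuts stand 40 mm above the worktop on washers on the bar (its top at 38 mm), turn easily, have 1 mm play, stay where left, and stop clockwise.
- parts_dish_floor (a point): Centre of the inner floor of the shallow round aluminium dish, fixed on the worktop: 128 mm across the rim, rim 10 mm high, flat floor 3 mm above the worktop and about 110 mm across. Standing in it, the nut's centre is 13 mm above this point.
There are look-alikes about, which are no part of the job. What is shaped like the part that bears knurled_nut_center but pink is not meant.

How it is judged:
By the outcome, as a careful person would: the job done as asked, in the order asked, and still so for the second after the job is handed in, with the robot touching nothing.
It also fails if it takes over 45 s, if anything falls off the work surface, if the arm or the gripper's body presses on something with over 40 N, if the wrist force passes 120 N, or if a joint passes its speed limit or range.

## Robot

A 6-joint arm with a two-finger parallel gripper is mounted at the origin on a cart in front of the work surface, level with it; the furniture and walls round the work are solid. World frame = base frame: x ahead of the robot, y to its left, z up, the work surface at z = 0. Lengths are in m, angles in rad, forces in N, time in s.
With the tool pointing down it reaches from about 0.225 to 0.725 m from the base axis. Payload 3.1 kg.
Tool frame: the origin (TCP) lies at the very end of the fingers, on their centre line; the grasp point (between the pads) lies behind it (robot.pinch_z is the z of the grasp point in the tool frame, in m); z points along the fingers, y is the direction in which the jaws open and shut (so a half turn about z gives the same grasp; the last joint's range is limited). The gripper opens to 85 mm and grips with 20 to 120 N. Pads are 22 mm wide; open, the fingers measure 114 mm over their backs; the gripper's body (76 mm by 85 mm) begins 54 mm behind the grasp point. The pads swing forward as they close: fully open they stand 13 mm farther back than shut.
Start: joints at [-1.281, 0.048, 0.099, 1.622, 0, 1.443], TCP at [0.213, -0.48, 0.231] pointing down, gripper open.
Joint ranges: [-2.91, 2.91], [-0.99, 1.94], [-1.21, 1.42], [-2.12, 2.29], [-1.49, 1.47], [-3.14, 3.14]. Speed limits (rad/s): [2.79, 2.79, 3.14, 3.14, 3.14, 3.14].

## Interface

Orientations are given as a unit quaternion [x, y, z, w].
In Python, from rig import robot gives the robot as it stands. The module is installed in compiled form; this text tells all that it offers.
- The arm moves only by the shell command python3 -m creep 'ROWS' [FORCE]. ROWS is text: rows parted by semicolons, each of 7 numbers parted by spaces: the shift along the world's x, y, z in cm, then the turn, a rotation vector about the world's x, y, z in degrees, then the finger opening in cm, from 0 to 8.54. A call has exactly 5 rows; each row shifts and turns the commanded pose from where the row before left it; what a row does not reach is not made up. A row lasts 1/8 s, in which the tool goes at most 62.5 mm and 10.7 degrees, less where a joint would pass 70% of its speed; a pose out of reach is approached as far as the arm can. A call is refused whole if a number of a shift passes 6.25 or a number of a turn 10.7, either way. A call with a gripper value outside its range is refused whole. The fingers move at their own pace and stop on an object; FORCE is the grip in N (left out, the last holds). Time passes only in rows, so rows that do not move let the fingers close, or fill a call up. It gives the time, the measured TCP pose, the force and the opening at its end, in the units of the state.
- robot.sense(): the state, without advancing time (a new reading comes with each control period).
- robot.get_image(name): name is "scene" or "top" or "wrist"; returns a dict with "frame" (384x512x3 uint8, blue, green, red), "camera_matrix" (3x3 intrinsics, pixels), "cam_to_world" (4x4, takes a point from camera to world coordinates). Camera axes: x right, y down, z forward; pixel columns grow to the right and rows downward; lengths in m; the calibration is good to about 2 mm. The wrist camera is an equidistant fisheye: a pixel r from the principal point sees the ray r / f radians off the axis. A picture is of the moment at which its call begins. There is no depth.
- robot.close_job(): hands the job in, once; it reports no verdict.
The state is a dict: "clock": time; "joint_positions": joint angles; "qd": joint speeds; "joint_torque": joint torques, N m; "tcp_pos": TCP position; "ee_rot": TCP orientation; "ft_force": force on the tool from outside, world axes, zero at the start; "moment": the same for the moment, N m; "finger_gap": finger opening in m.
Only numpy, scipy, OpenCV 4.12 (cv2) and the standard library are available. Lean on these libraries where they do the work, as an engineer would, in place of code of your own. Each camera call takes 0.05 s, during which the arm holds its last target. There are 200 camera calls.

## Working session

There is one attempt and no reset: what is moved stays moved. The work goes in short steps, Python scripts to look and compute and a shell command to move; the robot and the scene stay as the last step left them, time stands still between calls to the robot, and variables do not carry over. Pictures are saved under pics/ and viewed, about 8 in all and at most 12, crops included, and the job is handed in when it is done.

```bash
mkdir -p pics; cat > h.py <<'E'
import numpy as np, cv2
from rig import robot
def shot(name,tag):
    d=robot.get_image(name); cv2.imwrite(f'pics/{tag}.png',d['frame']); np.savez(f'pics/{tag}.npz',K=d['camera_matrix'],T=d['cam_to_world'],fish=name=='wrist'); return d
def ray(tag,u,v):
    z=np.load(f'pics/{tag}.npz');K,T=z['K'],z['T']
    x=(u-K[0,2])/K[0,0];y=(v-K[1,2])/K[1,1]
    if z['fish']:
        r=np.hypot(x,y);s=np.sin(r)/max(r,1e-9);d=np.array([x*s,y*s,np.cos(r)])
    else: d=np.array([x,y,1.])
    d=T[:3,:3]@d
    return T[:3,3],d/np.linalg.norm(d)
def plane(tag,u,v,h):
    o,d=ray(tag,u,v);return o+d*(h-o[2])/d[2]
def tri(*obs):
    A=np.zeros((3,3));b=np.zeros(3);R=[ray(*o) for o in obs]
    for o,d in R:
        P=np.eye(3)-np.outer(d,d);A+=P;b+=P@o
    p=np.linalg.solve(A,b)
    return p,[float(np.linalg.norm((np.eye(3)-np.outer(d,d))@(p-o))) for o,d in R]
E
python3 - <<'E'
from h import *
import os
print(robot.sense(),robot.pinch_z)
a=[shot(n,n+'0')['frame'] for n in('scene','top','wrist')]
cv2.imwrite('pics/both0.png',cv2.resize(np.vstack(a[:2]),(800,1200))[:,:])
for n in('scene','top'): cv2.imwrite(f'pics/{n}0b.png',cv2.resize(cv2.imread(f'pics/{n}0.png'),(800,600),interpolation=cv2.INTER_CUBIC))
for n in('scene0','top0','wrist0'):
    z=np.load(f'pics/{n}.npz');print(z['K'].round(1).tolist(),z['T'].round(3).tolist())
E
```

```text
{'clock': 0.0, 'joint_positions': array([-1.28081787e+00,  4.87464477e-02,  9.75728725e-02,  1.62199762e+00,
        7.37668923e-06,  1.44302061e+00]), 'qd': array([-0.00183465,  0.00139495, -0.00107708, -0.00141956,  0.00049703,
       -0.0002033 ]), 'joint_torque': array([-7.79918028e-04, -3.38779449e+01,  3.20015681e+01,  2.02873070e-02,
       -1.68714423e-04,  3.20871138e-06]), 'tcp_pos': array([ 0.21282129, -0.47925342,  0.23010689]), 'ee_rot': array([ 9.78263692e-01,  2.07361371e-01, -9.25208598e-05, -1.18383089e-03]), 'ft_force': array([ 0.10170763, -1.70337514, -0.17068285]), 'moment': array([ 0.02841258, -0.02222876,  0.02734537]), 'finger_gap': 0.08537026637501077} -0.0187
[[458.8, 0.0, 256.7], [0.0, 458.8, 194.0], [0.0, 0.0, 1.0]] [[-0.438, -0.625, 0.647, -0.202], [-0.899, 0.289, -0.329, 0.483], [0.018, -0.725, -0.688, 0.785], [0.0, 0.0, 0.0, 1.0]]
[[447.3, 0.0, 248.7], [0.0, 447.3, 190.3], [0.0, 0.0, 1.0]] [[0.023, -0.999, 0.035, 0.422], [-1.0, -0.023, -0.005, 0.158], [0.006, -0.035, -0.999, 1.137], [0.0, 0.0, 0.0, 1.0]]
[[297.3, 0.0, 255.7], [0.0, 297.3, 191.1], [0.0, 0.0, 1.0]] [[0.405, -0.866, -0.293, 0.289], [-0.914, -0.385, -0.128, -0.448], [-0.002, 0.32, -0.948, 0.374], [0.0, 0.0, 0.0, 1.0]]
```

View pics/scene0b.png

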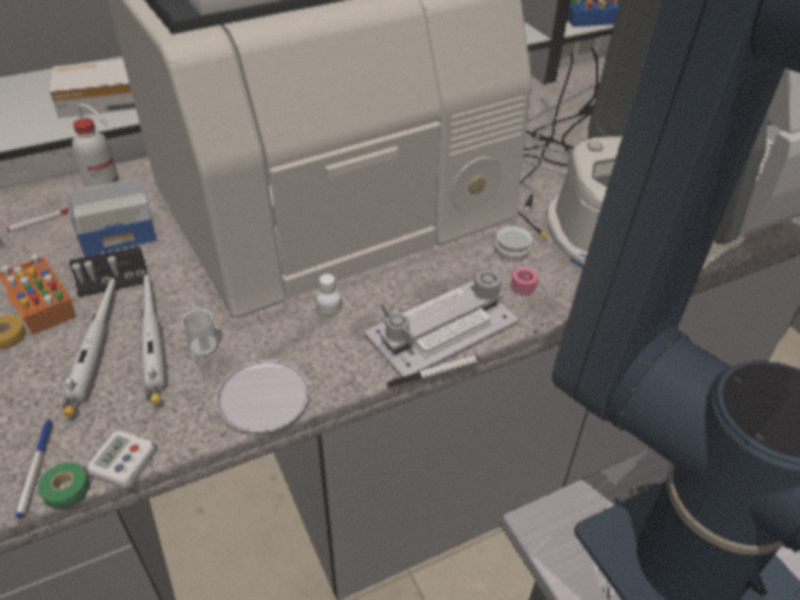

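View pics/top0b.png

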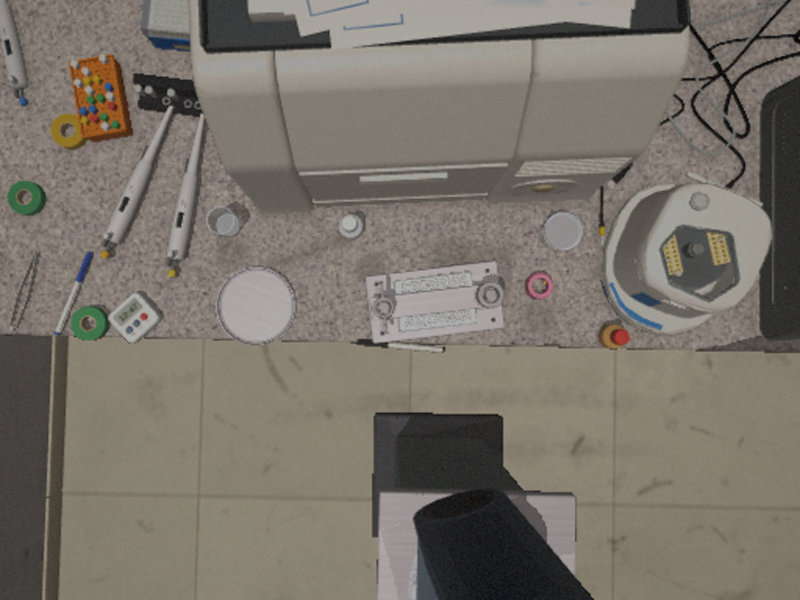

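Scene view (800×600): round nut at (488,285), wing nut with upright wings at (396,328), pink ring (524,281), large flat dish (262,397), and a smaller dish (514,242). Top view: round nut (489,292), wing nut (383,307), pink ring (540,286), large dish (257,305), small dish (563,230). The steel nut on the press's right-hand stud fits. The pink one is excluded by the text. The large dish, about 78 px across, matches 128 mm. I'll confirm this with enlarged crops and contour measurements.

```bash
python3 - <<'E'
from h import *
s=cv2.imread('pics/scene0.png');t=cv2.imread('pics/top0.png')
A=cv2.resize(s[165:245,230:350],None,fx=5,fy=5,interpolation=cv2.INTER_CUBIC) # 600x400
B=cv2.resize(t[160:225,230:350],None,fx=5,fy=5,interpolation=cv2.INTER_CUBIC)
im=np.vstack([A,B]);cv2.imwrite('pics/crop1.png',cv2.resize(im,None,fx=.8,fy=.8,interpolation=cv2.INTER_AREA)); print(im.shape)
# dish ellipse
for n,c in(('top0',(164,195)),('scene0',(168,254))):
    im=cv2.imread(f'pics/{n}.png');hsv=cv2.cvtColor(im,cv2.COLOR_BGR2HSV)
    ref=np.median(im[c[1]-8:c[1]+8,c[0]-8:c[0]+8].reshape(-1,3),0)
    m=(np.abs(im.astype(int)-ref).max(2)<16).astype(np.uint8)
    m=cv2.morphologyEx(m,cv2.MORPH_OPEN,np.ones((3,3)))
    cs,_=cv2.findContours(m,0,1)
    for k in cs:
        if cv2.pointPolygonTest(k,c,False)>=0: 
            e=cv2.fitEllipse(cv2.convexHull(k));print(n,ref,e, cv2.contourArea(k),[plane(n,*e[0],h).round(4).tolist() for h in(.003,.010)])
E
```

```text
(725, 600, 3)
top0 [167. 167. 174.] ((163.73471069335938, 195.36563110351562), (44.44797897338867, 45.129337310791016), 41.6251335144043) 1520.5 [[0.444, 0.3677, 0.003], [0.4439, 0.3664, 0.01]]
scene0 [170. 170. 179.] ((168.41339111328125, 253.3294677734375), (42.77010726928711, 54.73027801513672), 74.74503326416016) 1749.5 [[0.4454, 0.3653, 0.003], [0.4396, 0.3663, 0.01]]
```

View pics/crop1.png

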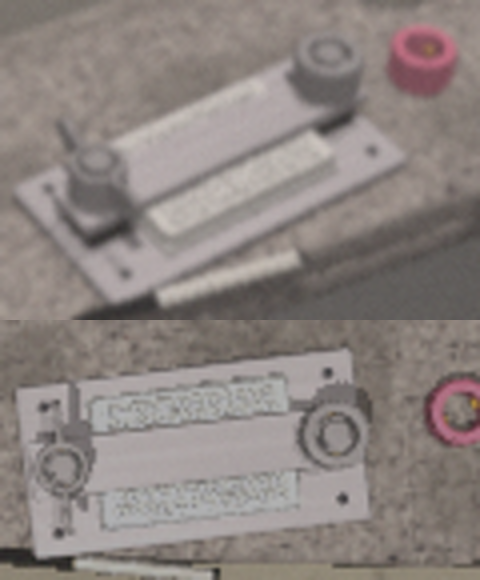

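The crop confirms it: the ribbed steel nut is at the right end of the bar, the wing nut at the left, and the pink ring lies loose on the table. Next I triangulate both nuts and the dish.

```bash
python3 - <<'E'
from h import *
n=tri(('scene0',311.5,178),('top0',313.5,188.5));w=tri(('scene0',254.3,205),('top0',245.5,197));d=tri(('top0',163.73,195.37),('scene0',168.41,253.33))
print(n,w,d,np.linalg.norm((n[0]-w[0])[:2]))
for u,v in((313.5,188.5),(245.5,197)):print(plane('top0',u,v,.066))
# nut circles in the top view
t=cv2.cvtColor(cv2.imread('pics/top0.png'),cv2.COLOR_BGR2GRAY);c=cv2.resize(t[170:210,295:335],None,fx=8,fy=8,interpolation=cv2.INTER_CUBIC)
h=cv2.HoughCircles(c,cv2.HOUGH_GRADIENT,1,20,param1=80,param2=15,minRadius=55,maxRadius=80)
if h is not None: print([(x/8+295,y/8+170,r/8) for x,y,r in h[0][:3]])
print('px per 20mm',447.3*.02/(1.137-.066))
E
```

```text
(array([ 0.46752797, -0.00176156,  0.06711312]), [0.0002696032946372364, 0.00026960329463727713]) (array([0.44334171, 0.16044433, 0.06680587]), [4.07005610356885e-05, 4.070056103562963e-05]) (array([0.44364936, 0.36641815, 0.00560224]), [0.0008528324685708728, 0.0008528324685708718]) 0.16399916189615665
[ 0.4674406  -0.00216364  0.066     ]
[0.44333949 0.16040961 0.066     ]
px per 20mm 8.352941176470589
```

```bash
python3 - <<'E'
from h import *
for u,v in((435,248),(275,303),(520,212)):print(plane('scene0',u/1.5625,v/1.5625,0).round(3))
for u,v in((520,200),(310,207)):print(plane('top0',u/1.5625,v/1.5625,0.05).round(3))
E
python3 -m creep '5 6 0 0 0 0 8.54;5 6 0 0 0 0 8.54;4 6 0 0 0 0 8.54;4 6 0 0 0 0 8.54;2 6 0 0 0 0 8.54' 40
```

```text
[ 0.636 -0.006  0.   ]
[0.62  0.289 0.   ]
[ 0.663 -0.198  0.   ]
[ 0.617 -0.049  0.05 ]
[0.599 0.279 0.05 ]
clock: 0.78
tcp_pos: [0.3831, -0.2187, 0.2308]
ee_rot: [0.978, 0.207, 0.0, -0.0]
ft_force: [0.7, 0.5, -0.2]
finger_gap: 0.0857
```

```bash
python3 -m creep '3 5 -1 0 0 0 8.54;2 5 -1 0 0 0 8.54;2 5 -1 0 0 0 8.54;0 2 -1 0 0 0 8.54;0 0 0 0 0 0 8.54'
python3 - <<'E'
from h import *
print(robot.sense()['tcp_pos'],robot.sense()['joint_positions'].round(2))
shot('wrist','w1')
im=cv2.imread('pics/w1.png');cv2.imwrite('pics/w1b.png',cv2.resize(im,(800,600)))
z=np.load('pics/w1.npz');print(z['T'].round(4))
E
```

```text
clock: 1.4
tcp_pos: [0.4513, -0.0489, 0.19]
ee_rot: [0.978, 0.209, -0.001, -0.001]
ft_force: [-0.1, -0.7, 0.1]
finger_gap: 0.0851
[ 0.45131039 -0.04889312  0.18999931] [-0.26 -0.14 -0.16  1.55 -0.    2.46]
[[ 0.4083 -0.8641 -0.2943  0.5273]
 [-0.9128 -0.387  -0.1304 -0.0171]
 [-0.0012  0.3219 -0.9468  0.3334]
 [ 0.      0.      0.      1.    ]]
```

View pics/w1b.png

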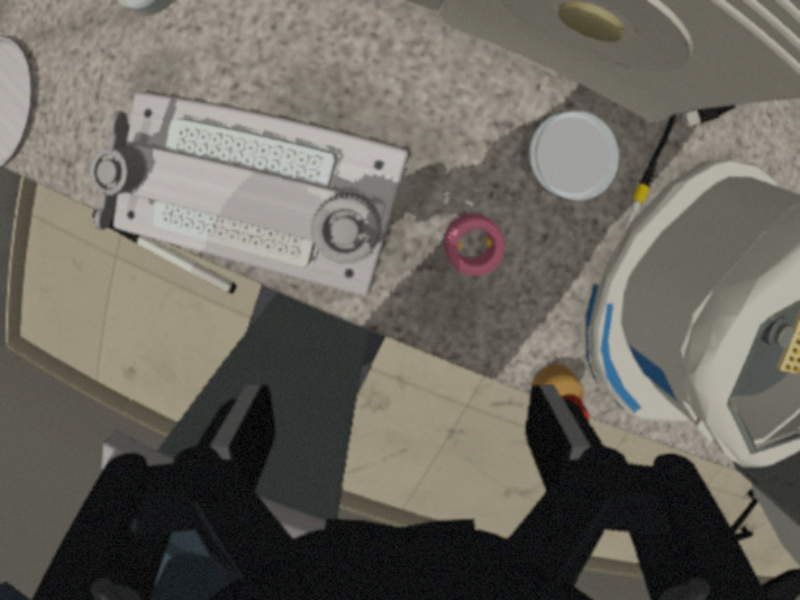

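The wrist view shows the round nut at (347,226), the wing nut at (112,171) and the pink ring at (475,245). I move directly above the nut, take a second wrist view, and measure the nut's top circle in both.

```bash
python3 -m creep '1 2 -2 0 0 0 8.54;0.6 2.7 -2 0 0 0 8.54;0 0 -1 0 0 0 8.54;0 0 0 0 0 0 8.54;0 0 0 0 0 0 8.54'
python3 - <<'E'
from h import *
shot('wrist','w2')
P=np.array([.4675,-.002,.066])
obs=[]
out=[]
for tag in('w1','w2'):
    z=np.load(f'pics/{tag}.npz');K,T=z['K'],z['T']
    c=T[:3,:3].T@(P-T[:3,3]);th=np.arctan2(np.hypot(*c[:2]),c[2]);r=th/np.hypot(*c[:2])
    u,v=K[0,0]*r*c[0]+K[0,2],K[1,1]*r*c[1]+K[1,2]
    rad=K[0,0]*.02/np.linalg.norm(c)
    im=cv2.imread(f'pics/{tag}.png');x0,y0=int(u)-50,int(v)-50
    cr=cv2.resize(im[y0:y0+100,x0:x0+100],None,fx=4,fy=4,interpolation=cv2.INTER_CUBIC)
    g=cv2.GaussianBlur(cv2.cvtColor(cr,cv2.COLOR_BGR2GRAY),(5,5),0)
    h=cv2.HoughCircles(g,cv2.HOUGH_GRADIENT,1,8,param1=80,param2=15,minRadius=int(rad*4*.4),maxRadius=int(rad*4*1.15))
    print(tag,'pred',u,v,rad,[(round(a/4+x0,1),round(b/4+y0,1),round(q/4,1)) for a,b,q in h[0][:6]] if h is not None else None)
    cv2.circle(cr,(int((u-x0)*4),int((v-y0)*4)),3,(0,0,255),-1)
    out.append(cr)
cv2.imwrite('pics/crop2.png',np.hstack(out));print(robot.sense()['tcp_pos'])
E
```

```text
clock: 2.08
tcp_pos: [0.4686, -0.0047, 0.1422]
ee_rot: [0.978, 0.207, 0.001, 0.0]
ft_force: [0.3, -0.0, -0.3]
finger_gap: 0.0853
w1 pred 214.30810383315838 147.15862696661955 21.666596129208862 [(np.float32(220.4), np.float32(147.6), np.float32(14.1)), (np.float32(220.6), np.float32(143.9), np.float32(17.7)), (np.float32(219.1), np.float32(150.4), np.float32(11.3)), (np.float32(224.1), np.float32(149.6), np.float32(18.2)), (np.float32(218.6), np.float32(142.4), np.float32(17.6)), (np.float32(222.6), np.float32(146.4), np.float32(12.9))]
w2 pred 249.4615222571596 200.46243821769687 25.337431111798484 [(np.float32(256.6), np.float32(200.4), np.float32(16.5)), (np.float32(258.9), np.float32(201.1), np.float32(14.3)), (np.float32(256.9), np.float32(202.6), np.float32(10.5)), (np.float32(255.1), np.float32(203.9), np.float32(12.5)), (np.float32(258.9), np.float32(203.1), np.float32(12.7)), (np.float32(256.1), np.float32(198.1), np.float32(18.4))]
[ 0.46869412 -0.00457816  0.14236369]
```

View pics/crop2.png

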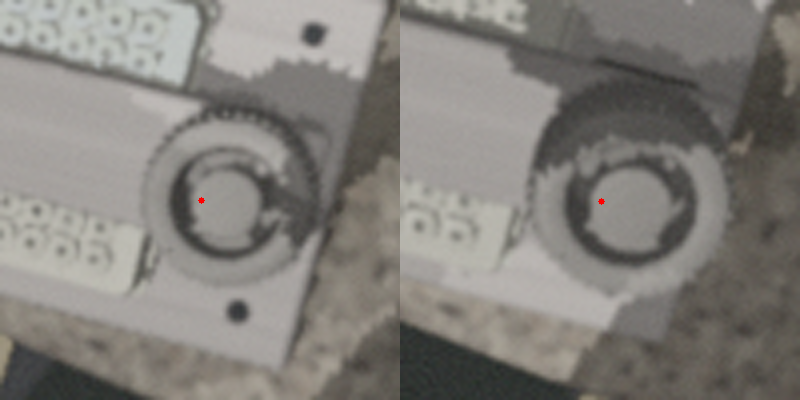

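The crops show the nut's top recess and stud centred about 7 px (5–6 mm) right of my first estimate, so I triangulate again from all the views using the recess centre.

```bash
python3 - <<'E'
from h import *
a,b=('w1',220.4,147.6),('w2',257.0,202.3);c,d=('top0',314.25,188.4),('scene0',311.5,177.5)
print(tri(a,b),tri(a,b,c),tri(c,d),tri(a,b,c,d))
for o in(a,b,c,d):print(o[0],plane(*o,.066).round(4))
# wing nut check in w1 hub top
print('wing',plane('w1',112/1.5625,168/1.5625,.066))
E
```

```text
(array([ 0.47022011, -0.00741772,  0.07063273]), [0.00016292793282982775, 0.00016292793282979748]) (array([ 0.46792697, -0.00678592,  0.06227258]), [0.0007334413880427333, 0.0019476993708819734, 0.0022360767059459202]) (array([ 0.46812292, -0.0028434 ,  0.06782859]), [0.0009604234058903678, 0.0009604234058903142]) (array([ 0.46904106, -0.00570878,  0.06574058]), [0.0016348104106193016, 0.002425098112112709, 0.002130361899432059, 0.0027373969956094417])
w1 [ 0.4694 -0.0073  0.066 ]
w2 [ 0.4685 -0.0081  0.066 ]
top0 [ 0.4677 -0.004   0.066 ]
scene0 [ 0.4702 -0.0032  0.066 ]
wing [0.44962553 0.1530796  0.066     ]
```

```bash
python3 -m creep '0 -0.1 -3 0 0 0 8.54;0 0 -3 0 0 0 8.54;0 0 -2.5 0 0 0 8.54;0 0 -1.7 0 0 0 7;0 0 0 0 0 0 5.5' 20;  python3 -m creep '0 0 0 0 0 0 5;0 0 0 0 0 0 4.6;0 0 0 0 0 0 4.4;0 0 0 0 0 0 4.2;0 0 0 0 0 0 4.1'
python3 - <<'E'
from h import *
s=robot.sense();print(s['tcp_pos'],s['ft_force'],s['moment'],s['finger_gap'])
d=shot('wrist','w3');cv2.imwrite('pics/w3b.png',cv2.resize(d['frame'][160:330,140:400],(780,510)))
E
```

```text
clock: 2.75
tcp_pos: [0.4672, -0.0047, 0.0384]
ee_rot: [0.978, 0.207, -0.001, -0.0]
ft_force: [0.2, -0.1, -0.0]
finger_gap: 0.0556
clock: 3.38
tcp_pos: [0.4682, -0.0045, 0.0394]
ee_rot: [0.978, 0.207, 0.0, 0.0]
ft_force: [0.2, 0.0, -0.0]
finger_gap: 0.0407
[ 0.46821297 -0.00448492  0.03943421] [ 0.17076334  0.01823748 -0.02341596] [0.04598592 0.01280899 0.03714503] 0.04068928188423146
```

View pics/w3b.png

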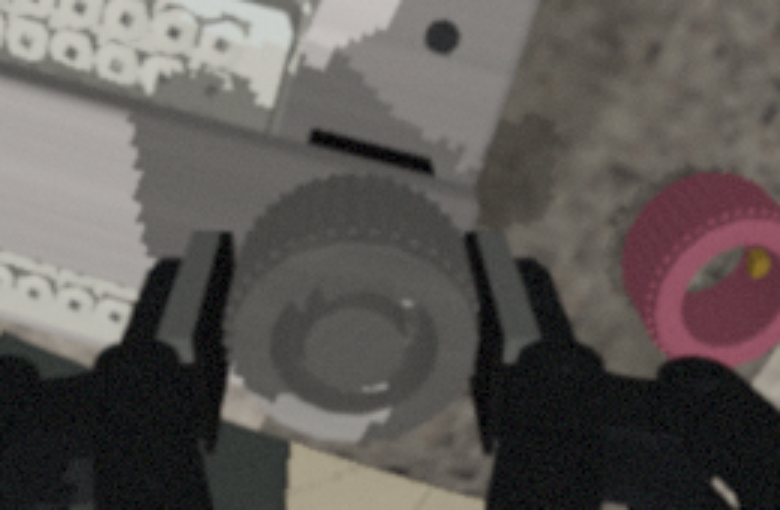

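The pads stand either side of the nut with even gaps (pads at columns 225 and 475, nut centre about 355), and the force is near zero. I close on it, then turn anticlockwise with a rise that matches the thread.

```bash
python3 -m creep '0 0 0 0 0 0 3.8;0 0 0 0 0 0 3.6;0 0 0 0 0 0 3.5;0 0 0 0 0 0 3.5;0 0 0 0 0 0 3.5' 40 && python3 -m creep '0 0 0.02 0 0 5 3.5;0 0 0.04 0 0 10 3.5;0 0 0.04 0 0 10 3.5;0 0 0.03 0 0 8 3.5;0 0 0 0 0 0 3.5'
python3 -c "
from h import *
s=robot.sense();print(s['ft_force'],s['moment'])"
```

```text
clock: 4.05
tcp_pos: [0.4683, -0.0047, 0.0396]
ee_rot: [0.978, 0.207, 0.0, 0.0]
ft_force: [-0.2, -1.4, 3.2]
finger_gap: 0.0381
clock: 4.68
tcp_pos: [0.4683, -0.0046, 0.0404]
ee_rot: [0.879, 0.476, 0.0, 0.0]
ft_force: [0.8, -1.2, 0.6]
finger_gap: 0.0385
[ 0.808759   -1.15538553  0.56752031] [-0.14822986 -0.24467424  0.04922697]
```

```bash
python3 -m creep '0 0 0.05 0 0 10 3.5;0 0 0.05 0 0 10 3.5;0 0 0.05 0 0 10 3.5;0 0 0.05 0 0 10 3.5;0 0 0.05 0 0 9 3.5'; python3 -m creep '0 0 0 0 0 0 3.5;0 0 0.2 0 0 0 3.5;0 0 0.2 0 0 0 3.5;0 0 0.2 0 0 0 3.5;0 0 0 0 0 0 3.5'
python3 - <<'E'
from h import *
s=robot.sense();print(s['ft_force'],s['moment'],s['tcp_pos'])
d=shot('wrist','w4');d2=shot('scene','s4')
A=cv2.resize(d['frame'][150:330,140:400],(780,540))
cv2.imwrite('pics/w4b.png',A)
E
```

```text
clock: 5.3
tcp_pos: [0.4677, -0.005, 0.0426]
ee_rot: [0.601, 0.799, -0.001, -0.0]
ft_force: [-0.3, -2.8, -1.0]
finger_gap: 0.038
clock: 5.92
tcp_pos: [0.4678, -0.0049, 0.0492]
ee_rot: [0.603, 0.798, -0.001, -0.0]
ft_force: [-0.9, -3.2, -1.0]
finger_gap: 0.0382
[-0.92077348 -3.15147009 -0.9915722 ] [-0.85938898  0.03280195  0.00839705] [ 0.46777844 -0.00485058  0.04921431]
```

View pics/w4b.png

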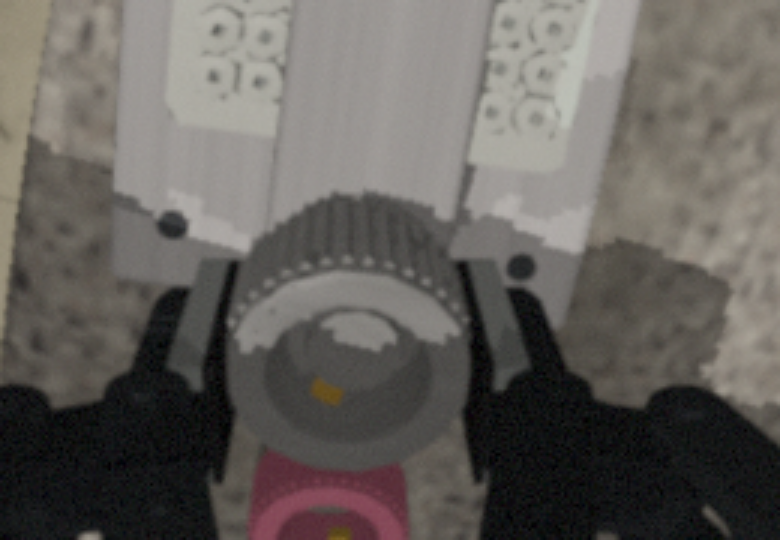

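The nut is held and has come up with the hand. The stud end now sits deep in the bore, and the vertical force of −1 N is just the nut's weight, so the thread is free. I lift straight up.

```bash
python3 -m creep '0 0 0.6 0 0 0 3.5;0 0 1 0 0 0 3.5;0 0 1.2 0 0 0 3.5;0 0 2 0 0 0 3.5;0 0 2 0 0 0 3.5'; python3 -m creep '0 0 2 0 0 0 3.5;0 0 1 0 0 0 3.5;0 0 0 0 0 0 3.5;0 0 0 0 0 0 3.5;0 0 0 0 0 0 3.5'
python3 - <<'E'
from h import *
d=shot('wrist','w5');d2=shot('scene','s5');t=shot('top','t5')
A=cv2.resize(d['frame'],(512,384));B=cv2.resize(d2['frame'][120:300,110:350],(512,384))
cv2.imwrite('pics/v5.png',cv2.resize(np.hstack([A,B]),(800,300)))
print(robot.sense()['tcp_pos'],robot.sense()['ft_force'],robot.sense()['joint_positions'].round(2))
E
```

```text
clock: 6.65
tcp_pos: [0.4682, -0.0038, 0.1188]
ee_rot: [0.602, 0.798, 0.001, -0.0]
ft_force: [0.2, -0.1, -1.6]
finger_gap: 0.0383
clock: 7.28
tcp_pos: [0.4674, -0.0044, 0.146]
ee_rot: [0.602, 0.798, -0.0, -0.001]
ft_force: [-0.2, 0.3, -0.4]
finger_gap: 0.0383
[ 0.46773315 -0.00446408  0.14644147] [-0.8506172  -0.64075003 -1.86386325] [-0.15 -0.1  -0.22  1.46  0.    1.14]
```

View pics/v5.png

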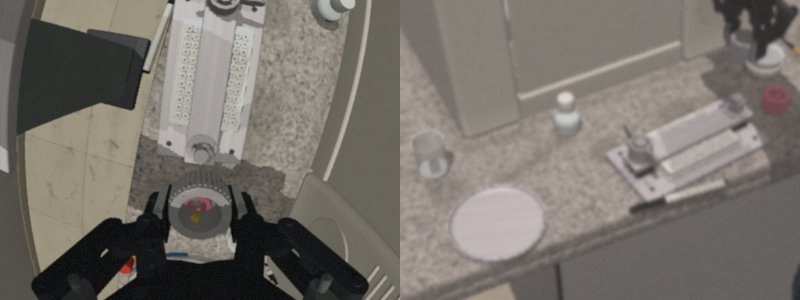

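The nut is clear of the stud and held; the press and wing nut are undisturbed. I carry it towards the dish and stop short to measure the dish with the wrist camera.

```bash
python3 -m creep '0 4 0 0 0 0 3.5;-0.4 5 0 0 0 0 3.5;-1 5 0 0 0 0 3.5;-1 5 0 0 0 0 3.5;0 3 0 0 0 0 3.5'
python3 -m creep '0 0 0 0 0 0 3.5;0 0 0 0 0 0 3.5;0 0 0 0 0 0 3.5;0 0 0 0 0 0 3.5;0 0 0 0 0 0 3.5'
python3 - <<'E'
from h import *
shot('wrist','w6');print(robot.sense()['tcp_pos'])
E
python3 -m creep '0 2 0 0 0 0 3.5;0 3 0 0 0 0 3.5;0 3 0 0 0 0 3.5;0 1 0 0 0 0 3.5;0 0 0 0 0 0 3.5'
python3 -m creep '0 0 0 0 0 0 3.5;0 0 0 0 0 0 3.5;0 0 0 0 0 0 3.5;0 0 0 0 0 0 3.5;0 0 0 0 0 0 3.5'
python3 - <<'E'
from h import *
shot('wrist','w7');print(robot.sense()['tcp_pos'])
a=[cv2.imread(f'pics/{t}.png') for t in('w6','w7')]
cv2.imwrite('pics/v7.png',cv2.resize(np.hstack(a),(800,300)))
E
```

```text
clock: 8.05
tcp_pos: [0.4431, 0.2176, 0.1469]
ee_rot: [0.601, 0.799, -0.0, -0.0]
ft_force: [0.3, 0.1, -0.9]
finger_gap: 0.0384
clock: 8.68
tcp_pos: [0.4443, 0.2149, 0.1472]
ee_rot: [0.603, 0.798, 0.0, 0.0]
ft_force: [-0.0, -0.2, -2.0]
finger_gap: 0.0386
[0.44426231 0.21502259 0.1471552 ]
clock: 9.35
tcp_pos: [0.444, 0.3055, 0.147]
ee_rot: [0.602, 0.799, -0.0, 0.0]
ft_force: [-0.0, 0.3, -1.1]
finger_gap: 0.0381
clock: 9.98
tcp_pos: [0.4441, 0.3054, 0.1471]
ee_rot: [0.602, 0.798, 0.0, -0.0]
ft_force: [-1.0, -0.3, -1.3]
finger_gap: 0.0382
[0.44414489 0.30541803 0.14712112]
```

View pics/v7.png

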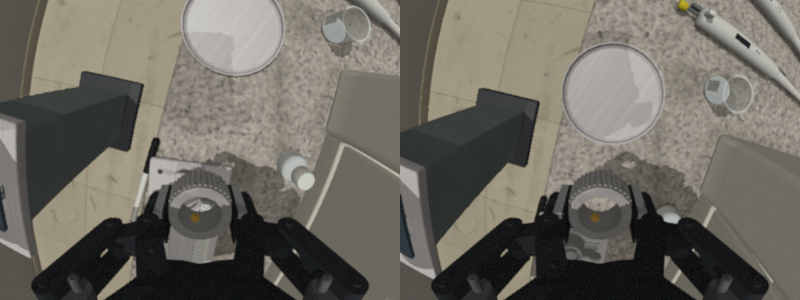

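The dish rim spans columns 564–664 and rows 43–144 in the second view, and columns 181–285 in the first, where the top is cut off. I cast the rim edges onto the 10 mm plane.

```bash
python3 - <<'E'
from h import *
k=1.28
E=[(564-400,93),(664-400,93),(614-400,42.5),(614-400,144)]
P=[plane('w7',u*k,v*k,.010) for u,v in E]
print(np.array(P).round(4)); print('centre',(P[0]+P[1])/2,(P[2]+P[3])/2,'diam',np.linalg.norm(P[0]-P[1]),np.linalg.norm(P[2]-P[3]))
c6=[plane('w6',u*k,28*k,.010) for u in(181,285)];print('w6',(c6[0]+c6[1])/2,np.linalg.norm(c6[0]-c6[1]), plane('w6',233*k,75*k,.01))
print(tri(('w6',233*k,25.5*k),('w7',214*k,92.5*k)))
print(tri(('w6',233*k,75*k),('w7',614*k-400*k,144*k)))
E
```

```text
[[0.3868 0.3488 0.01  ]
 [0.5041 0.3835 0.01  ]
 [0.4278 0.4239 0.01  ]
 [0.4635 0.3033 0.01  ]]
centre [0.44541456 0.36615157 0.01      ] [0.44566057 0.36357256 0.01      ] diam 0.12233962290502304 0.12574150453545316
w6 [0.44588665 0.36075367 0.01      ] 0.12718088185338577 [0.4608472  0.30210577 0.01      ]
(array([ 0.44550573,  0.36455593, -0.00535518]), [0.0005156453587117277, 0.0005156453587116633])
(array([0.46267415, 0.30228178, 0.00641967]), [0.0013285131963154224, 0.001328513196315567])
```

```bash
python3 -m creep '0.1 2 0 0 0 0 3.5;0 3 0 0 0 0 3.5;0 1 -1 0 0 0 3.5;0 0 -2.5 0 0 0 3.5;0 0 -3 0 0 0 3.5' && python3 -m creep '0 0 -3 0 0 0 3.5;0 0 -2 0 0 0 3.5;0 0 -1.3 0 0 0 3.5;0 0 -0.5 0 0 0 3.5;0 0 0 0 0 0 3.5' && python3 -m creep '0 0 0 0 0 0 3.5;0 0 0 0 0 0 3.5;0 0 -0.1 0 0 0 3.5;0 0 -0.1 0 0 0 3.5;0 0 0 0 0 0 3.5'
```

```text
clock: 10.65
tcp_pos: [0.4453, 0.3663, 0.0814]
ee_rot: [0.602, 0.799, 0.0, 0.0]
ft_force: [0.9, -0.3, -1.8]
finger_gap: 0.0379
clock: 11.28
tcp_pos: [0.4452, 0.3656, 0.0143]
ee_rot: [0.602, 0.798, 0.0, 0.0]
ft_force: [0.6, -0.5, -0.7]
finger_gap: 0.0383
clock: 11.9
tcp_pos: [0.445, 0.3654, 0.0119]
ee_rot: [0.602, 0.798, -0.0, -0.0]
ft_force: [-0.4, 0.8, -1.1]
finger_gap: 0.0381
```

```bash
python3 -m creep '0 0 -0.15 0 0 0 3.5;0 0 -0.15 0 0 0 3.5;0 0 -0.15 0 0 0 3.5;0 0 -0.1 0 0 0 3.5;0 0 0 0 0 0 3.5' && python3 -m creep '0 0 -0.05 0 0 0 3.5;0 0 -0.05 0 0 0 3.5;0 0 -0.05 0 0 0 3.5;0 0 0 0 0 0 3.5;0 0 0 0 0 0 3.5'
```

```text
clock: 12.52
tcp_pos: [0.445, 0.3654, 0.0064]
ee_rot: [0.602, 0.798, -0.0, -0.0]
ft_force: [-0.8, 0.8, -0.7]
finger_gap: 0.038
clock: 13.15
tcp_pos: [0.4451, 0.3655, 0.0051]
ee_rot: [0.602, 0.798, 0.0, 0.0]
ft_force: [-0.4, 0.1, -1.3]
finger_gap: 0.0381
```

```bash
python3 -m creep '0 0 -0.04 0 0 0 3.5;0 0 -0.04 0 0 0 3.5;0 0 0 0 0 0 3.5;0 0 0 0 0 0 3.5;0 0 0 0 0 0 3.5' && python3 -m creep '0 0 -0.03 0 0 0 3.5;0 0 -0.03 0 0 0 3.5;0 0 0 0 0 0 3.5;0 0 0 0 0 0 3.5;0 0 0 0 0 0 3.5'
```

```text
clock: 13.78
tcp_pos: [0.4451, 0.3655, 0.0043]
ee_rot: [0.602, 0.798, -0.0, -0.0]
ft_force: [-0.2, -0.3, -1.3]
finger_gap: 0.0379
clock: 14.4
tcp_pos: [0.4452, 0.3655, 0.0037]
ee_rot: [0.602, 0.798, 0.0, 0.0]
ft_force: [-0.3, 0.5, -1.3]
finger_gap: 0.0383
```

```bash
python3 -m creep '0 0 -0.03 0 0 0 3.5;0 0 -0.03 0 0 0 3.5;0 0 0 0 0 0 3.5;0 0 0 0 0 0 3.5;0 0 0 0 0 0 3.5'
python3 - <<'E'
from h import *
print(np.mean([robot.sense()['ft_force'] for _ in range(5)],0))
d=shot('scene','s8');w=shot('wrist','w8')
cv2.imwrite('pics/v8.png',np.hstack([cv2.resize(d['frame'][185:285,110:230],(480,400)),cv2.resize(w['frame'][150:384,140:370],(393,400))])[:, :800])
E
```

```text
clock: 15.02
tcp_pos: [0.4451, 0.3655, 0.0031]
ee_rot: [0.602, 0.798, -0.0, 0.0]
ft_force: [0.1, 0.7, -1.9]
finger_gap: 0.0383
[ 0.08593963  0.6705352  -1.88610093]
```

View pics/v8.png

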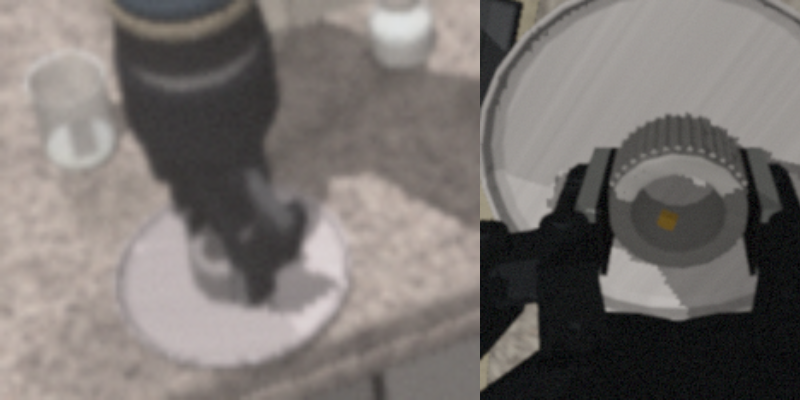

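The nut is inside the dish, just above the floor, with no contact force yet. I continue in half-millimetre steps.

```bash
for i in 1; do python3 -m creep '0 0 -0.03 0 0 0 3.5;0 0 -0.03 0 0 0 3.5;0 0 0 0 0 0 3.5;0 0 0 0 0 0 3.5;0 0 0 0 0 0 3.5'; done; python3 -m creep '0 0 -0.03 0 0 0 3.5;0 0 0 0 0 0 3.5;0 0 0 0 0 0 3.5;0 0 0 0 0 0 3.5;0 0 0 0 0 0 3.5'
```

```text
clock: 15.75
tcp_pos: [0.4452, 0.3655, 0.0027]
ee_rot: [0.602, 0.798, 0.0, 0.0]
ft_force: [-1.5, -1.0, 1.2]
finger_gap: 0.0385
clock: 16.38
tcp_pos: [0.4452, 0.3655, 0.0026]
ee_rot: [0.602, 0.798, 0.0, 0.0]
ft_force: [-1.8, -2.2, 5.5]
finger_gap: 0.0384
```

The force rose to +5.5 N, so the nut is resting on the floor at the predicted height. I release gently and rise.

```bash
python3 -m creep '0 0 0 0 0 0 3.85;0 0 0 0 0 0 4.0;0 0 0 0 0 0 4.3;0 0 0 0 0 0 4.7;0 0 0 0 0 0 5.2' 20 && python3 -m creep '0 0 0 0 0 0 5.6;0 0 0.5 0 0 0 5.6;0 0 1.5 0 0 0 5.6;0 0 3 0 0 0 5.6;0 0 4 0 0 0 5.6' && python3 -m creep '0 0 4 0 0 0 5.6;0 -4 3 0 0 0 5.6;0 -4 2 0 0 0 5.6;0 0 0 0 0 0 5.6;0 0 0 0 0 0 5.6'
python3 - <<'E'
from h import *
d=shot('wrist','w9');s=shot('scene','s9')
cv2.imwrite('pics/v9.png',np.hstack([cv2.resize(s['frame'][140:290,100:340],(640,400))[:, :480],cv2.resize(d['frame'][0:200,170:330],(320,400))]))
E
```

```text
clock: 17.0
tcp_pos: [0.4451, 0.3655, 0.002]
ee_rot: [0.602, 0.798, -0.0, -0.0]
ft_force: [1.0, -0.5, 0.1]
finger_gap: 0.0521
clock: 17.62
tcp_pos: [0.4446, 0.3651, 0.0932]
ee_rot: [0.602, 0.798, -0.001, -0.0]
ft_force: [0.4, -0.4, 0.1]
finger_gap: 0.0562
clock: 18.25
tcp_pos: [0.4454, 0.2859, 0.1828]
ee_rot: [0.602, 0.798, 0.001, 0.0]
ft_force: [-0.3, 0.0, -0.2]
finger_gap: 0.0561
```

View pics/v9.png

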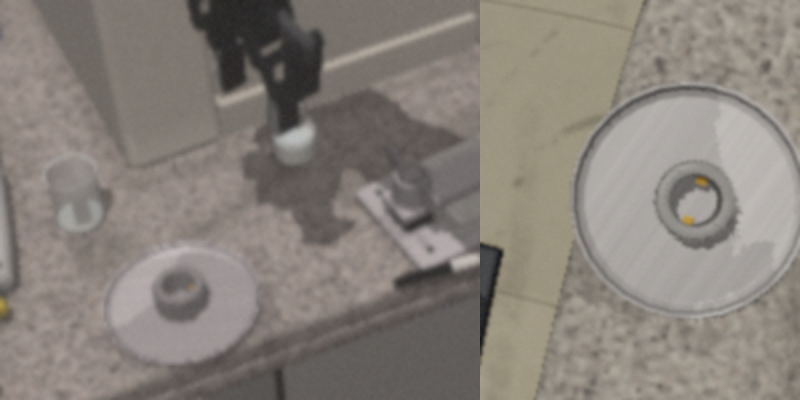

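The nut stands flat and centred in the dish. It is at (180,293) in the scene crop and (695,203) in the wrist crop. The wing nut is unchanged on its stud and the gripper is clear, so I hand in.

```bash
python3 -c "
from rig import robot
print(robot.sense()['ft_force'],robot.sense()['qd'].round(3)); print(robot.close_job())"
```

```text
[ 0.33275039  0.03500847 -0.44095246] [ 0.006  0.009 -0.006 -0.001 -0.001 -0.001]
the job is handed in; nothing more can be done
None
```

The round knurled nut is off its stud and standing flat and near the centre of the dish, released. The job is handed in at about 18 s.

- **Unscrewing:** I turned the nut about 82° anticlockwise, rising with the thread. It then came up showing only about its own weight (−1 N), so it was not pulled while still on the thread. I lifted it about 10 cm before moving sideways.
- **Setting down:** I lowered it to the dish floor until contact. The highest reading there was 5.5 N, at the predicted height.
- **Last checks:** The final pictures show the nut upright in the dish, the wing nut still on its stud and the gripper well clear. Wrist force is near zero.

Some measurements disagreed:
- **Nut position:** The wrist camera and the fixed cameras differed by about 4 mm in y. I used a value in between; the fingers closed evenly, with no side force at first.
- **Finger gap:** On the 40 mm nut it read 38 mm.
- **Side force:** While the nut was still on the stud after the turn, the readings showed about 3 N of side force.
- **Dish height:** The two wrist-camera estimates were about −5 mm and +6 mm. The fixed cameras gave about 6 mm, and contact agreed with the floor at 3 mm.

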